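# Find the fullest tea tin by its weight

## Task

Find out which of the three identical closed tea tins is the heaviest: take them from the counter one at a time, feel the weight of each, and stand each upright in a cup of the round wooden stand as you go, filling first the cup marked with one dot, then the one with two dots, then the one with three (any tin may go into any cup). Once all three stand in their cups and you have let go, take the heaviest out again and finish while still holding it up in the gripper: upright, still, its underside at least 15 cm above the counter, clear of everything. The other two tins stay standing in their cups; never tip a tin over, and leave the other things on the counter where they are.

Things in the scene. Friction and masses are not known exactly. Their poses are not given: they have to be found in the camera images.
- tea_tin_a: one of three identical-looking closed tea tins; one weighs 0.65 to 0.87 kg, the other two 0.15 to 0.44 kg. Upright cylinder: green body 56 mm in diameter, 74 mm high; brass-coloured lid 57 mm in diameter up to 93 mm; lid knob 18 mm wide up to 105 mm. The lid does not come off. Origin: centre of the underside; z up out of the lid. Starts upright on the counter
- tea_tin_b: one of three identical-looking closed tea tins; one weighs 0.65 to 0.87 kg, the other two 0.15 to 0.44 kg. Upright cylinder: green body 56 mm in diameter, 74 mm high; brass-coloured lid 57 mm in diameter up to 93 mm; lid knob 18 mm wide up to 105 mm. The lid does not come off. Origin: centre of the underside; z up out of the lid. Starts upright on the counter
- tea_tin_c: one of three identical-looking closed tea tins; one weighs 0.65 to 0.87 kg, the other two 0.15 to 0.44 kg. Upright cylinder: green body 56 mm in diameter, 74 mm high; brass-coloured lid 57 mm in diameter up to 93 mm; lid knob 18 mm wide up to 105 mm. The lid does not come off. Origin: centre of the underside; z up out of the lid. Starts upright on the counter
- rack: round wooden stand fixed to the counter, at any turn: a disc 244 mm wide and 8 mm thick with three ring cups 120 degrees apart, centres 64 mm from its middle (111 mm from each other), and a small wooden knob in the middle, 30 mm high. One, two or three black dots beside each cup at the rim tell which is which. Origin: centre of the underside; its x points to the one-dot cup
- pocket_1 (a point): centre of the floor inside the round cup of the stand marked with one dot at the stand's rim, 8 mm above the counter. The cup is a ring of dark wood, 65 mm wide inside, 75 to 81 mm outside, its rim 32 mm above the counter, the mouth flared; a tin stands in it with 4.5 mm of play all round. Axes as rack
- pocket_2 (a point): centre of the floor inside the round cup of the stand marked with two dots at the stand's rim, 8 mm above the counter. The cup is a ring of dark wood, 65 mm wide inside, 75 to 81 mm outside, its rim 32 mm above the counter, the mouth flared; a tin stands in it with 4.5 mm of play all round. Axes as rack
- pocket_3 (a point): centre of the floor inside the round cup of the stand marked with three dots at the stand's rim, 8 mm above the counter. The cup is a ring of dark wood, 65 mm wide inside, 75 to 81 mm outside, its rim 32 mm above the counter, the mouth flared; a tin stands in it with 4.5 mm of play all round. Axes as rack
- spice_red: bystander, leave it alone: spice jar with a red cap, 45 mm wide, 106 mm high. Origin: centre of the underside
- spice_black: bystander, leave it alone: spice jar with a black cap, 44 mm wide, 96 mm high. Origin: centre of the underside
- shaker: bystander, leave it alone: small glass shaker with white contents and a grey cap, 44 mm wide, 90 mm high, near the corner of the solid wall pier that rises from the counter to the left of the work (everything at x over 0.42 m and y from -0.06 to 0.42 m, taller than the arm: keep the elbow off it). Origin: centre of the underside
- teaspoon: bystander, leave it alone: steel teaspoon lying flat, 138x28x12 mm. Origin: centre of the underside

How it is judged:
On the way, in this order (a step that is already met when the one before it is completed fails the run):
1. a tin stands upright in the one-dot cup, let go (((distance between tea_tin_a and pocket_1 below 0.01 m and angle between tea_tin_a's own z axis and vertical below 0.12 rad) or (distance between tea_tin_b and pocket_1 below 0.01 m and angle between tea_tin_b's own z axis and vertical below 0.12 rad) or (distance between tea_tin_c and pocket_1 below 0.01 m and angle between tea_tin_c's own z axis and vertical below 0.12 rad)) and contact force between the fingers and tea_tin_a below 0.3 N and contact force between the fingers and tea_tin_b below 0.3 N and contact force between the fingers and tea_tin_c below 0.3 N), for 0.1 s.
2. tins stand in the one-dot and two-dot cups, let go (all of step 1 and ((distance between tea_tin_a and pocket_2 below 0.01 m and angle between tea_tin_a's own z axis and vertical below 0.12 rad) or (distance between tea_tin_b and pocket_2 below 0.01 m and angle between tea_tin_b's own z axis and vertical below 0.12 rad) or (distance between tea_tin_c and pocket_2 below 0.01 m and angle between tea_tin_c's own z axis and vertical below 0.12 rad))), for 0.1 s.
3. tins stand in all three cups, let go (all of step 2 and ((distance between tea_tin_a and pocket_3 below 0.01 m and angle between tea_tin_a's own z axis and vertical below 0.12 rad) or (distance between tea_tin_b and pocket_3 below 0.01 m and angle between tea_tin_b's own z axis and vertical below 0.12 rad) or (distance between tea_tin_c and pocket_3 below 0.01 m and angle between tea_tin_c's own z axis and vertical below 0.12 rad))), for 0.1 s.
At the end, for the whole second after the job is handed in: One tin gripped (over 2 N), underside over 14 cm up, upright within 0.3 rad, under 4 cm/s, touching no stand or other tin; the other two upright (0.12 rad) in cups (foot within 10 mm of the cup floor centre), each weighing on the stand less than 5.3 N, so that the held one is the heaviest (((height (world z) of tea_tin_a above 0.14 m and angle between tea_tin_a's own z axis and vertical below 0.3 rad and linear speed of tea_tin_a below 0.04 m/s and contact force between the fingers and tea_tin_a above 2 N and contact force between tea_tin_a and rack below 0.1 N and contact force between tea_tin_a and tea_tin_b below 0.1 N and contact force between tea_tin_a and tea_tin_c below 0.1 N and ((distance between tea_tin_b and pocket_1 below 0.01 m and angle between tea_tin_b's own z axis and vertical below 0.12 rad) or (distance between tea_tin_b and pocket_2 below 0.01 m and angle between tea_tin_b's own z axis and vertical below 0.12 rad) or (distance between tea_tin_b and pocket_3 below 0.01 m and angle between tea_tin_b's own z axis and vertical below 0.12 rad)) and ((distance between tea_tin_c and pocket_1 below 0.01 m and angle between tea_tin_c's own z axis and vertical below 0.12 rad) or (distance between tea_tin_c and pocket_2 below 0.01 m and angle between tea_tin_c's own z axis and vertical below 0.12 rad) or (distance between tea_tin_c and pocket_3 below 0.01 m and angle between tea_tin_c's own z axis and vertical below 0.12 rad)) and contact force between each of tea_tin_b, tea_tin_c and rack below 5.3 N) or (height (world z) of tea_tin_b above 0.14 m and angle between tea_tin_b's own z axis and vertical below 0.3 rad and linear speed of tea_tin_b below 0.04 m/s and contact force between the fingers and tea_tin_b above 2 N and contact force between tea_tin_b and rack below 0.1 N and contact force between tea_tin_b and tea_tin_a below 0.1 N and contact force between tea_tin_b and tea_tin_c below 0.1 N and ((distance between tea_tin_a and pocket_1 below 0.01 m and angle between tea_tin_a's own z axis and vertical below 0.12 rad) or (distance between tea_tin_a and pocket_2 below 0.01 m and angle between tea_tin_a's own z axis and vertical below 0.12 rad) or (distance between tea_tin_a and pocket_3 below 0.01 m and angle between tea_tin_a's own z axis and vertical below 0.12 rad)) and ((distance between tea_tin_c and pocket_1 below 0.01 m and angle between tea_tin_c's own z axis and vertical below 0.12 rad) or (distance between tea_tin_c and pocket_2 below 0.01 m and angle between tea_tin_c's own z axis and vertical below 0.12 rad) or (distance between tea_tin_c and pocket_3 below 0.01 m and angle between tea_tin_c's own z axis and vertical below 0.12 rad)) and contact force between each of tea_tin_a, tea_tin_c and rack below 5.3 N) or (height (world z) of tea_tin_c above 0.14 m and angle between tea_tin_c's own z axis and vertical below 0.3 rad and linear speed of tea_tin_c below 0.04 m/s and contact force between the fingers and tea_tin_c above 2 N and contact force between tea_tin_c and rack below 0.1 N and contact force between tea_tin_c and tea_tin_a below 0.1 N and contact force between tea_tin_c and tea_tin_b below 0.1 N and ((distance between tea_tin_a and pocket_1 below 0.01 m and angle between tea_tin_a's own z axis and vertical below 0.12 rad) or (distance between tea_tin_a and pocket_2 below 0.01 m and angle between tea_tin_a's own z axis and vertical below 0.12 rad) or (distance between tea_tin_a and pocket_3 below 0.01 m and angle between tea_tin_a's own z axis and vertical below 0.12 rad)) and ((distance between tea_tin_b and pocket_1 below 0.01 m and angle between tea_tin_b's own z axis and vertical below 0.12 rad) or (distance between tea_tin_b and pocket_2 below 0.01 m and angle between tea_tin_b's own z axis and vertical below 0.12 rad) or (distance between tea_tin_b and pocket_3 below 0.01 m and angle between tea_tin_b's own z axis and vertical below 0.12 rad)) and contact force between each of tea_tin_a, tea_tin_b and rack below 5.3 N))); the arm keeps its last pose, push and grip.
It fails at once if a tin is tipped over (more than 0.7 rad) (angle between any of tea_tin_a, tea_tin_b, tea_tin_c's own z axis and vertical above 0.7 rad).
It fails at once if another thing on the counter is moved by more than 3 cm (distance of any of spice_red, spice_black, shaker, teaspoon from where it was at the start of the episode above 0.03 m).
It also fails if it takes over 66 s, if anything falls off the work surface, if the arm or the gripper's body presses on something with over 40 N, if the wrist force passes 120 N, or if a joint passes its speed limit or range.

## Robot

A 6-joint arm with a two-finger parallel gripper is mounted at the origin on a cart in front of the work surface, level with it; the furniture and walls round the work are solid. World frame = base frame: x ahead of the robot, y to its left, z up, the work surface at z = 0. Lengths are in m, angles in rad, forces in N, time in s.
With the tool pointing down it reaches from about 0.25 to 0.725 m from the base axis. Payload 4 kg.
Tool frame: the origin (TCP) lies midway between the tips of the shut fingers; the grasp point (between the pads) lies 19 mm behind it (arm.grip_point_offset is the distance from the TCP to the grasp point, in m); z points along the fingers, y is the line along which they close (so a half turn about z gives the same grasp; the last joint's range is limited). The gripper opens to 85 mm and grips with 20 to 120 N. Pads are 22 mm wide; open, the fingers measure 114 mm over their backs; the gripper's body (76 mm by 85 mm) begins 54 mm behind the grasp point. The pads swing forward as they close: fully open they stand 13 mm farther back than shut.
Start: joints at [-1.138, 0.241, 0.005, 1.335, 0, 1.571], TCP at [0.21, -0.454, 0.231] pointing down, gripper open.
Joint ranges: [-2.72, 2.72], [-1.05, 1.87], [-1.09, 1.28], [-1.99, 2.15], [-1.42, 1.44], [-3.14, 3.14]. Speed limits (rad/s): [2.79, 2.79, 3.14, 3.14, 3.14, 3.14].

## Interface

Orientations are given as a rotation vector (axis times angle).
In Python, from cell import arm, eyes gives the robot as it stands.
- The arm moves only by the shell command python3 -m pendant 'ROWS' [FORCE]. ROWS is JSON, a list that holds one entry, the list of rows, each a list of 5 numbers: the shift along the world's x, y, z in units of 0.15 m (1.0 is 0.15 m), then the turn about the world's z in units of 2 pi rad (1.0 is 2 pi rad), then the opening, from -1 (shut) to 1 (fully open). In form: [[[tx, ty, tz, yaw, fingers], ...]]. A call has 1 to 10 rows; each row is the pose to reach, as a shift and turn from the pose commanded when the call began, turning the shorter way round; what a row does not reach only later rows make up. A row lasts 1/12 s, in which the tool goes at most 41.7 mm and 7.16 degrees, less where a joint would pass 70% of its speed; a pose out of reach is approached as far as the arm can. A call with a number of a shift or a turn outside -1 to 1 is refused whole. A call with a gripper value outside its range is refused whole. The fingers move at their own pace and stop on an object; FORCE is the grip in N (left out, the last holds). Time passes only in rows, so rows that repeat a pose let the fingers close. It gives the time, the measured TCP pose, the force, the opening and the grip force at its end, in the units of the state.
- arm.read_state(): the state, without advancing time (a new reading comes with each control period).
- eyes.camera(name): name is "scene" or "top"; returns (picture, depth): 480x640x3 uint8, red, green, blue; 480x640 float32, m along the optical axis (not along the pixel's ray), 0 where there is no reading.
- eyes.camera_info(name): a dict with "fx", "fy", "cx", "cy" (pixels), "dist" ([k1, k2, p1, p2, k3] as OpenCV has them; the pictures are not rectified), "extrinsics" (4x4, takes a point from world to camera coordinates). Camera axes: x right, y up, looking along -z (the intrinsics and any distortion apply to the point x, -y, -z); pixel columns grow to the right and rows downward; lengths in m; the calibration is good to about 2 mm. A picture is of the moment at which its call begins. camera_info takes no time and is no camera call.
- arm.close_job(): hands the job in; it is judged then, once.
The state is a dict: "time_s": time; "qpos": joint angles; "dq": joint speeds; "joint_torque": joint torques, N m; "eef_pos": TCP position; "tcp_rot": TCP orientation; "wrist_force": force on the tool from outside, world axes, zero at the start; "moment": the same for the moment, N m; "grip_width": finger opening in m; "gripper_force": force on a finger pad.
Only numpy, scipy, OpenCV 4.12 (cv2) and the standard library are available. Lean on these libraries where they do the work, as an engineer would, in place of code of your own. Each camera call takes 0.05 s, during which the arm holds its last target. There are 200 camera calls.

## Working session

There is one attempt and no reset: what is moved stays moved. The work goes in short steps, Python scripts to look and compute and a shell command to move; the robot and the scene stay as the last step left them, time stands still between calls to the robot, and variables do not carry over. Pictures are saved under pics/ and viewed, at most 10 in all, crops included, and the job is handed in when it is done.

```bash
mkdir -p pics; ls
python3 - <<'E'
from cell import arm, eyes
import cv2
print(arm.read_state())
for n in("top","scene"):
    p,d=eyes.camera(n); cv2.imwrite(f"pics/{n}0.png",p[:,:,::-1]); print(n,eyes.camera_info(n))
E
```

```text
pics
{'time_s': 0.0, 'qpos': array([-1.13797715e+00,  2.41425425e-01,  3.75025976e-03,  1.33520955e+00,
        3.85133580e-05,  1.57077950e+00]), 'dq': array([-0.0003269 , -0.00064517, -0.00118816,  0.00030704,  0.0011114 ,
       -0.00143165]), 'joint_torque': array([ 1.42580244e-03, -3.72320223e+01,  2.52407008e+01,  1.72856235e-02,
        1.71381653e-04,  3.21037639e-06]), 'eef_pos': array([ 0.20946485, -0.45332236,  0.23041668]), 'tcp_rot': array([-3.06630813e+00, -6.74162424e-01,  6.44856007e-04]), 'wrist_force': array([-0.47690703, -0.42790762, -0.43140973]), 'moment': array([-0.0099212 ,  0.01675199,  0.00960432]), 'gripper_force': 0.0, 'grip_width': 0.0848440139625162}
top {'fx': 578.7199717048812, 'fy': 578.7199717048812, 'cx': 318.2450110487444, 'cy': 236.15814277598489, 'dist': array([0.05512185, 0.        , 0.        , 0.        , 0.        ]), 'extrinsics': array([[-0.05924216, -0.99823267, -0.00468108, -0.2221522 ],
       [ 0.97500135, -0.05886819,  0.21425895, -0.56746113],
       [-0.21415585,  0.0081291 ,  0.97676568, -1.01886036],
       [ 0.        ,  0.        ,  0.        ,  1.        ]])}
scene {'fx': 461.87266685190616, 'fy': 461.87266685190616, 'cx': 318.90992826796355, 'cy': 244.77334738277503, 'dist': array([-0.08294298,  0.        ,  0.        ,  0.        ,  0.        ]), 'extrinsics': array([[ 0.74230044, -0.66966413,  0.02323808, -0.57999327],
       [ 0.30796006,  0.37175342,  0.87576252, -0.09358031],
       [-0.59510558, -0.64292251,  0.48218254, -0.85596666],
       [ 0.        ,  0.        ,  0.        ,  1.        ]])}
```

View pics/top0.png

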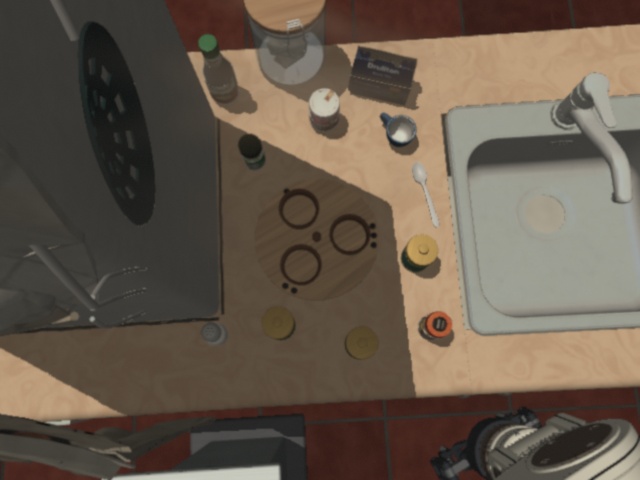

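View pics/scene0.png

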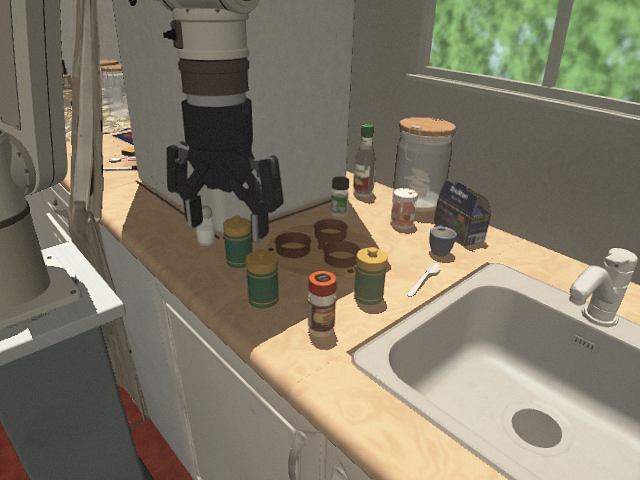

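The top view shows the tins at about (278,322), (361,343) and (421,252). The cups are at (299,209) with one dot, (300,265) with two and (350,234) with three. Obstacles are the shaker (213,333), red jar (437,326), black jar (251,150) and spoon (425,195).

```bash
cat > h.py <<'E'
import numpy as np, cv2
from cell import arm, eyes
def setup(n):
    i=eyes.camera_info(n); K=np.array([[i['fx'],0,i['cx']],[0,i['fy'],i['cy']],[0,0,1]])
    E=np.array(i['extrinsics']); return K,np.array(i['dist']),E
def ray(n,uv):
    K,D,E=setup(n); u=cv2.undistortPoints(np.array(uv,float).reshape(-1,1,2),K,D).reshape(-1,2)
    d=np.c_[u[:,0],-u[:,1],-np.ones(len(u))]@E[:3,:3]
    return -E[:3,:3].T@E[:3,3],d
def onplane(n,uv,z):
    o,d=ray(n,uv); return o+d*((z-o[2])/d[:,2])[:,None]
def cloud(n):
    p,dep=eyes.camera(n); v,u=np.mgrid[:480,:640]
    o,d=ray(n,np.c_[u.ravel(),v.ravel()])
    return p,(o+d*dep.reshape(-1,1)).reshape(480,640,3),dep
def circ(P):
    A=np.c_[2*P[:,:2],np.ones(len(P))]; s=np.linalg.lstsq(A,(P[:,:2]**2).sum(1),rcond=None)[0]
    return s[:2],np.sqrt(s[2]+s[0]**2+s[1]**2)
E
python3 - <<'E'
from h import *
p,W,dep=cloud("top")
print("noise",dep[300,440:446])
for nm,uv,zr in [("t1",(278,322),(.085,.12)),("t2",(361,343),(.085,.12)),("t3",(421,252),(.085,.12)),
  ("red",(437,326),(.08,.12)),("shaker",(213,333),(.07,.1)),("black",(251,150),(.08,.11))]:
    m=np.zeros((480,640),np.uint8); cv2.circle(m,uv,24,1,-1)
    mm=((m>0)&(dep>0)&(W[...,2]>zr[0])&(W[...,2]<zr[1])).astype(np.uint8)
    c=max(cv2.findContours(mm,0,1)[0],key=cv2.contourArea)
    (x,y),r=cv2.minEnclosingCircle(c); 
    q=W[mm>0]; e=cv2.fitEllipse(c)
    print(nm,"pix",np.round(e[0],1),np.round(e[1],1),"med z",np.median(q[:,2]).round(3),"xy@.093",onplane("top",[e[0]],.093).round(4)[0,:2],"mean",q.mean(0).round(4))
cups={}
for nm,uv in [("c1",(299,209)),("c2",(300,265)),("c3",(350,234))]:
    m=np.zeros((480,640),np.uint8); cv2.circle(m,uv,26,1,-1)
    mm=(m>0)&(dep>0)&(W[...,2]>.027)&(W[...,2]<.037); q=W[mm]
    cups[nm]=circ(q)[0]; print(nm,len(q),circ(q))
C=np.mean(list(cups.values()),0); print("centre",C,[ (np.linalg.norm(v-C).round(4),np.degrees(np.arctan2(*(v-C)[::-1])).round(1)) for v in cups.values()])
print("dots",onplane("top",[(286,191),(287,288),(373,236)],.008).round(3)[:,:2],"spoon",onplane("top",[(419,165),(436,224)],.005).round(3)[:,:2])
E
```

```text
noise [1.1178966 1.1123905 1.113793  1.1164323 1.110253  1.1167735]
t1 pix [277.6 322.4] [31.4 31.6] med z 0.092 xy@.093 [ 0.3962 -0.1752] mean [ 0.3963 -0.1752  0.0933]
t2 pix [361.8 342.5] [31.6 32. ] med z 0.093 xy@.093 [ 0.353  -0.3197] mean [ 0.3531 -0.3196  0.0936]
t3 pix [421.9 249.9] [30.  30.9] med z 0.093 xy@.093 [ 0.5097 -0.4397] mean [ 0.5096 -0.4396  0.0936]
red pix [437.7 324.3] [25.4 26.8] med z 0.106 xy@.093 [ 0.3767 -0.4539] mean [ 0.3761 -0.4514  0.1051]
shaker pix [210.4 331.9] [18.4 19.3] med z 0.085 xy@.093 [ 0.387  -0.0577] mean [ 0.3905 -0.0554  0.0842]
black pix [250.  145.3] [22.4 24.9] med z 0.096 xy@.093 [ 0.7275 -0.1382] mean [ 0.7269 -0.1383  0.0946]
c1 402 (array([ 0.6173418 , -0.22161505]), np.float64(0.03633941776450078))
c2 421 (array([ 0.50664668, -0.21935247]), np.float64(0.036414052706808225))
c3 392 (array([ 0.56029205, -0.31640695]), np.float64(0.036510918100778576))
centre [ 0.56142684 -0.25245816] [(np.float64(0.0639), np.float64(28.9)), (np.float64(0.064), np.float64(148.9)), (np.float64(0.064), np.float64(-91.0))]
dots [[ 0.661 -0.197]
 [ 0.467 -0.19 ]
 [ 0.559 -0.363]] spoon [[ 0.7   -0.467]
 [ 0.576 -0.489]]
```

```bash
python3 -m pendant '[[[0.2,0.18,0,0,1],[0.4,0.36,0,0,1],[0.6,0.55,0,0,1],[0.8,0.74,0,0,1],[0.953,0.893,0,0,1],[0.953,0.893,0,0,1],[0.953,0.893,-0.2,0,1],[0.953,0.893,-0.4,0,1],[0.953,0.893,-0.5,0,1],[0.953,0.893,-0.5,0,1]]]' 60
```

```text
time_s: 0.98
eef_pos: [0.35, -0.318, 0.1524]
tcp_rot: [-3.062, -0.673, 0.008]
wrist_force: [-1.2, 1.1, 0.7]
grip_width: 0.0853
gripper_force: 0.0
```

```bash
python3 -m pendant '[[[0.01,-0.01,-0.2,0,1],[0.01,-0.01,-0.4,0,1],[0.01,-0.01,-0.6,0,1],[0.01,-0.01,-0.74,0,1],[0.01,-0.01,-0.74,0,1],[0.01,-0.01,-0.74,0,-0.4],[0.01,-0.01,-0.74,0,-1],[0.01,-0.01,-0.74,0,-1],[0.01,-0.01,-0.74,0,-1],[0.01,-0.01,-0.74,0,-1]]]' 60
python3 -m pendant '[[[0,0,0,0,-1],[0,0,0,0,-1],[0,0,0,0,-1],[0,0,0,0,-1]]]' 60
```

```text
time_s: 1.82
eef_pos: [0.3553, -0.3223, 0.0475]
tcp_rot: [3.066, 0.674, 0.004]
wrist_force: [-1.2, 1.9, 6.2]
grip_width: 0.0553
gripper_force: 62.6
time_s: 2.15
eef_pos: [0.3553, -0.3223, 0.0475]
tcp_rot: [3.065, 0.674, 0.004]
wrist_force: [-1.9, 2.2, 6.7]
grip_width: 0.0552
gripper_force: 62.6
```

```bash
python3 -m pendant '[[[0,0,0.1,0,-1],[0,0,0.25,0,-1],[0,0,0.45,0,-1],[0,0,0.65,0,-1],[0,0,0.85,0,-1],[0,0,1,0,-1],[0,0,1,0,-1],[0,0,1,0,-1],[0,0,1,0,-1],[0,0,1,0,-1]]]' 60
python3 -m pendant '[[[0,0,0,0,-1],[0,0,0,0,-1],[0,0,0,0,-1]]]' 60
python3 -c "
from cell import arm
s=arm.read_state();print(s['joint_torque'],s['wrist_force'],s['eef_pos'])"
```

```text
time_s: 2.98
eef_pos: [0.3533, -0.3207, 0.1939]
tcp_rot: [-3.066, -0.674, 0.003]
wrist_force: [0.6, 0.5, -2.2]
grip_width: 0.0555
gripper_force: 63.8
time_s: 3.23
eef_pos: [0.3538, -0.3211, 0.1944]
tcp_rot: [-3.067, -0.674, 0.002]
wrist_force: [0.1, 0.6, -2.3]
grip_width: 0.0553
gripper_force: 63.8
[-3.41921950e-04 -3.63219452e+01  2.51918364e+01  2.29688699e-02
  1.80725903e-03 -5.51795870e-05] [ 0.11859409  0.60561348 -2.31001217] [ 0.35376993 -0.32111426  0.19437223]
```

```bash
python3 -m pendant '[[[0.1,0.04,0,0,-1],[0.3,0.11,0,0,-1],[0.5,0.19,0,0,-1],[0.7,0.27,0,0,-1],[0.9,0.34,0,0,-1],[0.9,0.34,0,0,-1]]]' 60
python3 -m pendant '[[[0.1,0.04,0,0,-1],[0.3,0.11,0,0,-1],[0.5,0.19,0,0,-1],[0.7,0.27,0,0,-1],[0.853,0.326,0,0,-1],[0.853,0.326,-0.15,0,-1],[0.853,0.326,-0.3,0,-1],[0.853,0.326,-0.45,0,-1],[0.853,0.326,-0.45,0,-1],[0.853,0.326,-0.45,0,-1]]]' 60
```

```text
time_s: 3.73
eef_pos: [0.4942, -0.2684, 0.1944]
tcp_rot: [-3.066, -0.682, -0.005]
wrist_force: [1.2, -0.8, -1.8]
grip_width: 0.0554
gripper_force: 63.8
time_s: 4.57
eef_pos: [0.6154, -0.2212, 0.1257]
tcp_rot: [-3.066, -0.674, 0.007]
wrist_force: [0.6, 0.0, -1.3]
grip_width: 0.0554
gripper_force: 63.7
```

Run:
```python
from h import *
for n in("top","scene"):
    p,d=eyes.camera(n); cv2.imwrite(f"pics/{n}1.png",p[:,:,::-1])
```

```text
(no output)
```

View pics/scene1.png

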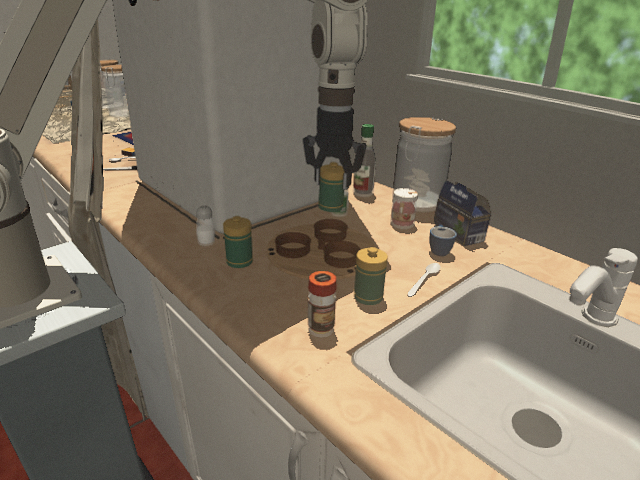

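The tin hangs upright above the back cup, with the tin at (331,190) and the cup at (331,232). I'll lower it.

```bash
python3 -m pendant '[[[0,0,-0.1,0,-1],[0,0,-0.2,0,-1],[0,0,-0.3,0,-1],[0,0,-0.38,0,-1],[0,0,-0.43,0,-1],[0,0,-0.46,0,-1],[0,0,-0.46,0,-1],[0,0,-0.46,0,-1]]]' 60
```

```text
time_s: 5.33
eef_pos: [0.6178, -0.2219, 0.06]
tcp_rot: [3.067, 0.674, 0.002]
wrist_force: [0.8, 0.7, -1.1]
grip_width: 0.0548
gripper_force: 63.8
```

```bash
python3 -m pendant '[[[0,0,-0.015,0,-1],[0,0,-0.03,0,-1],[0,0,-0.03,0,-1]]]' 60; python3 -m pendant '[[[0,0,0,0,-0.2],[0,0,0,0,0.4],[0,0,0,0,1],[0,0,0,0,1],[0,0,0,0,1],[0,0,0,0,1]]]' 60
```

```text
time_s: 5.58
eef_pos: [0.6181, -0.2219, 0.0556]
tcp_rot: [3.067, 0.674, 0.004]
wrist_force: [-0.5, 0.2, 1.7]
grip_width: 0.0551
gripper_force: 63.7
time_s: 6.08
eef_pos: [0.617, -0.2216, 0.0542]
tcp_rot: [-3.068, -0.674, 0.0]
wrist_force: [1.2, -0.8, 0.1]
grip_width: 0.0856
gripper_force: 0.0
```

```bash
python3 -m pendant '[[[0,0,0.1,0,1],[0,0,0.3,0,1],[0,0,0.5,0,1],[0,0,0.7,0,1],[0,0,0.95,0,1],[-0.2,0.04,1,0,1],[-0.4,0.08,1,0,1],[-0.6,0.12,1,0,1],[-0.8,0.16,1,0,1],[-0.9,0.19,1,0,1]]]' 60
python3 - <<'E'
from h import *
p,W,dep=cloud("top"); cv2.imwrite("pics/top2.png",p[:,:,::-1])
E
python3 -m pendant '[[[-0.2,0.04,0,0,1],[-0.4,0.08,0,0,1],[-0.575,0.119,0,0,1],[-0.575,0.119,-0.2,0,1],[-0.575,0.119,-0.3,0,1],[-0.575,0.119,-0.3,0,1],[-0.575,0.119,-0.3,0,1]]]' 60
```

```text
time_s: 6.92
eef_pos: [0.4787, -0.1924, 0.2044]
tcp_rot: [-3.068, -0.673, 0.003]
wrist_force: [0.0, 0.3, 0.9]
grip_width: 0.0853
gripper_force: 0.0
time_s: 7.55
eef_pos: [0.3957, -0.1751, 0.1591]
tcp_rot: [-3.068, -0.674, 0.002]
wrist_force: [1.2, -0.4, 1.2]
grip_width: 0.0853
gripper_force: 0.0
```

View pics/top2.png

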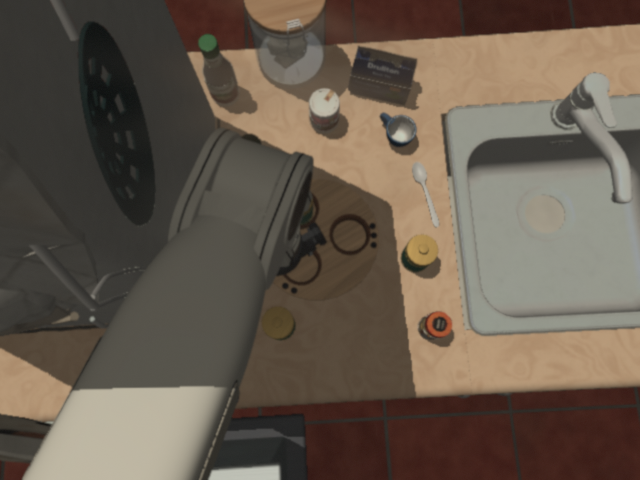

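The arm hides the placed tin at about (300,210), so I'll check it later. Everything else is unmoved. Next I'll descend onto the second tin.

```bash
python3 -m pendant '[[[0,0,-0.2,0,1],[0,0,-0.4,0,1],[0,0,-0.6,0,1],[0,0,-0.76,0,1],[0,0,-0.76,0,1],[0,0,-0.76,0,-0.4],[0,0,-0.76,0,-1],[0,0,-0.76,0,-1],[0,0,-0.76,0,-1],[0,0,-0.76,0,-1]]]' 60
python3 -m pendant '[[[0,0,0,0,-1],[0,0,0.1,0,-1],[0,0,0.25,0,-1],[0,0,0.45,0,-1],[0,0,0.65,0,-1],[0,0,0.85,0,-1],[0,0,1,0,-1],[0,0,1,0,-1],[0,0,1,0,-1],[0,0,1,0,-1]]]' 60
python3 -m pendant '[[[0,0,0,0,-1],[0,0,0,0,-1],[0,0,0,0,-1],[0,0,0,0,-1]]]' 60
```

```text
time_s: 8.38
eef_pos: [0.3973, -0.1749, 0.0475]
tcp_rot: [3.068, 0.675, 0.006]
wrist_force: [-1.9, 3.9, 6.9]
grip_width: 0.0555
gripper_force: 62.7
time_s: 9.22
eef_pos: [0.3945, -0.1747, 0.1937]
tcp_rot: [-3.067, -0.674, 0.004]
wrist_force: [0.0, 0.5, -8.8]
grip_width: 0.055
gripper_force: 67.1
time_s: 9.55
eef_pos: [0.3953, -0.175, 0.1943]
tcp_rot: [-3.067, -0.674, 0.003]
wrist_force: [1.0, -0.7, -8.5]
grip_width: 0.0549
gripper_force: 67.1
```

8.5 N against 2.3 N, so this is the heavy tin. It goes into cup 2.

```bash
python3 -m pendant '[[[0.1,-0.04,0,0,-1],[0.28,-0.11,0,0,-1],[0.46,-0.18,0,0,-1],[0.64,-0.25,0,0,-1],[0.736,-0.295,0,0,-1],[0.736,-0.295,0,0,-1],[0.736,-0.295,-0.15,0,-1],[0.736,-0.295,-0.35,0,-1],[0.736,-0.295,-0.5,0,-1],[0.736,-0.295,-0.6,0,-1]]]' 60
python3 -m pendant '[[[0,0,0,0,-1],[0,0,-0.1,0,-1],[0,0,-0.2,0,-1],[0,0,-0.26,0,-1],[0,0,-0.3,0,-1],[0,0,-0.32,0,-1],[0,0,-0.335,0,-1],[0,0,-0.335,0,-1]]]' 60
```

```text
time_s: 10.38
eef_pos: [0.5038, -0.2184, 0.1017]
tcp_rot: [-3.065, -0.674, 0.008]
wrist_force: [-0.7, -0.0, -7.8]
grip_width: 0.0554
gripper_force: 67.3
time_s: 11.05
eef_pos: [0.5068, -0.2196, 0.0559]
tcp_rot: [3.068, 0.675, 0.002]
wrist_force: [-0.2, -0.6, -8.8]
grip_width: 0.0552
gripper_force: 67.4
```

```bash
python3 -m pendant '[[[0,0,-0.01,0,-1],[0,0,-0.02,0,-1],[0,0,-0.02,0,-1]]]' 60
```

```text
time_s: 11.3
eef_pos: [0.5073, -0.2196, 0.0555]
tcp_rot: [3.067, 0.675, 0.005]
wrist_force: [-4.7, 2.9, 9.8]
grip_width: 0.055
gripper_force: 68.6
```

```bash
python3 -m pendant '[[[0,0,0,0,-0.2],[0,0,0,0,0.4],[0,0,0,0,1],[0,0,0,0,1],[0,0,0,0,1],[0,0,0,0,1],[0,0,0.1,0,1],[0,0,0.3,0,1],[0,0,0.6,0,1],[0,0,0.9,0,1]]]' 60
python3 -m pendant '[[[0,-0.1,0.1,0,1],[0,-0.3,0.1,0,1],[0,-0.5,0.1,0,1],[0,-0.7,0.1,0,1],[0,-0.9,0.1,0,1],[0,-0.95,0.1,0,1]]]' 60
python3 -m pendant '[[[0,-0.2,0,0,1],[0.02,-0.4,0,0,1],[0.02,-0.519,0,0,1],[0.02,-0.519,0,0,1],[0.02,-0.519,-0.2,0,1],[0.02,-0.519,-0.3,0,1],[0.02,-0.519,-0.3,0,1]]]' 60
python3 - <<'E'
from h import *
p,W,dep=cloud("top"); cv2.imwrite("pics/top3.png",p[:,:,::-1])
E
```

```text
time_s: 12.13
eef_pos: [0.5053, -0.2191, 0.1806]
tcp_rot: [-3.067, -0.674, 0.004]
wrist_force: [1.0, -1.5, 0.0]
grip_width: 0.0854
gripper_force: 0.0
time_s: 12.63
eef_pos: [0.5059, -0.3664, 0.1949]
tcp_rot: [3.067, 0.668, -0.0]
wrist_force: [0.5, 0.8, 0.8]
grip_width: 0.085
gripper_force: 0.0
time_s: 13.22
eef_pos: [0.5073, -0.4373, 0.1456]
tcp_rot: [-3.061, -0.674, 0.008]
wrist_force: [0.2, 0.5, -0.8]
grip_width: 0.0858
gripper_force: 0.0
```

View pics/top3.png

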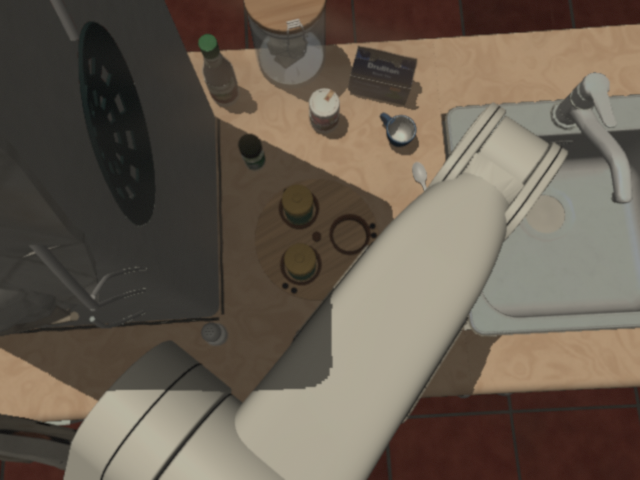

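Both tins stand in cups 1 and 2, at (298,205) and (300,262), with cup 3 empty at (350,234). The rapid lift was clipped, so the commanded z is about 0.150.

```bash
python3 -m pendant '[[[0,0,-0.2,0,1],[0,0,-0.4,0,1],[0,0,-0.6,0,1],[0,0,-0.7,0,1],[0,0,-0.7,0,1],[0,0,-0.7,0,1]]]' 60
```

```text
time_s: 13.77
eef_pos: [0.5097, -0.4394, 0.0461]
tcp_rot: [-3.068, -0.675, -0.0]
wrist_force: [-0.7, -0.2, 0.4]
grip_width: 0.0857
gripper_force: 0.0
```

```bash
python3 -m pendant '[[[0,0,0,0,-0.4],[0,0,0,0,-1],[0,0,0,0,-1],[0,0,0,0,-1],[0,0,0,0,-1],[0,0,0,0,-1]]]' 60
python3 -m pendant '[[[0,0,0.1,0,-1],[0,0,0.25,0,-1],[0,0,0.45,0,-1],[0,0,0.65,0,-1],[0,0,0.85,0,-1],[0,0,1,0,-1],[0,0,1,0,-1],[0,0,1,0,-1],[0,0,1,0,-1],[0,0,1,0,-1]]]' 60
python3 -m pendant '[[[0,0,0,0,-1],[0,0,0,0,-1],[0,0,0,0,-1]]]' 60
```

```text
time_s: 14.27
eef_pos: [0.5106, -0.4405, 0.0486]
tcp_rot: [3.065, 0.674, 0.005]
wrist_force: [-1.6, 1.8, 5.0]
grip_width: 0.0555
gripper_force: 63.0
time_s: 15.1
eef_pos: [0.5081, -0.4388, 0.1923]
tcp_rot: [-3.064, -0.674, 0.005]
wrist_force: [-0.6, -0.1, -3.5]
grip_width: 0.055
gripper_force: 64.5
time_s: 15.35
eef_pos: [0.5088, -0.4394, 0.194]
tcp_rot: [-3.066, -0.674, 0.002]
wrist_force: [-0.5, -1.2, -4.0]
grip_width: 0.0552
gripper_force: 64.5
```

```bash
python3 -m pendant '[[[0.04,0.1,0,0,-1],[0.12,0.3,0,0,-1],[0.2,0.5,0,0,-1],[0.28,0.7,0,0,-1],[0.338,0.822,0,0,-1],[0.338,0.822,0,0,-1],[0.338,0.822,-0.15,0,-1],[0.338,0.822,-0.35,0,-1],[0.338,0.822,-0.5,0,-1],[0.338,0.822,-0.6,0,-1]]]' 60
python3 -m pendant '[[[0,0,0,0,-1],[0,0,-0.1,0,-1],[0,0,-0.2,0,-1],[0,0,-0.26,0,-1],[0,0,-0.3,0,-1],[0,0,-0.32,0,-1],[0,0,-0.34,0,-1],[0,0,-0.34,0,-1]]]' 60
```

```text
time_s: 16.18
eef_pos: [0.5585, -0.3155, 0.1023]
tcp_rot: [-3.066, -0.674, 0.005]
wrist_force: [-0.2, -0.2, -3.9]
grip_width: 0.0553
gripper_force: 64.6
time_s: 16.85
eef_pos: [0.5603, -0.3165, 0.0567]
tcp_rot: [3.068, 0.674, 0.002]
wrist_force: [-2.8, 2.5, 4.0]
grip_width: 0.0556
gripper_force: 65.3
```

```bash
python3 -m pendant '[[[0,0,0,0,-0.2],[0,0,0,0,0.4],[0,0,0,0,1],[0,0,0,0,1],[0,0,0,0,1],[0,0,0,0,1],[0,0,0.1,0,1],[0,0,0.3,0,1],[0,0,0.5,0,1],[0,0,0.7,0,1]]]' 60
python3 -m pendant '[[[0,0,0.2,0,1],[-0.1,0.2,0.2,0,1],[-0.22,0.4,0.2,0,1],[-0.3,0.55,0.2,0,1],[-0.358,0.647,0.2,0,1],[-0.358,0.647,0.2,0,1],[-0.358,0.647,0,0,1],[-0.358,0.647,-0.05,0,1],[-0.358,0.647,-0.05,0,1],[-0.358,0.647,-0.05,0,1]]]' 60
python3 - <<'E'
from h import *
for n in("top","scene"):
    p,d=eyes.camera(n); cv2.imwrite(f"pics/{n}4.png",p[:,:,::-1])
E
```

```text
time_s: 17.68
eef_pos: [0.5597, -0.3164, 0.16]
tcp_rot: [-3.068, -0.674, 0.001]
wrist_force: [0.7, 0.1, -0.2]
grip_width: 0.0856
gripper_force: 0.0
time_s: 18.52
eef_pos: [0.506, -0.2198, 0.1513]
tcp_rot: [-3.067, -0.673, 0.002]
wrist_force: [0.5, 0.2, 0.5]
grip_width: 0.0855
gripper_force: 0.0
```

View pics/scene4.png

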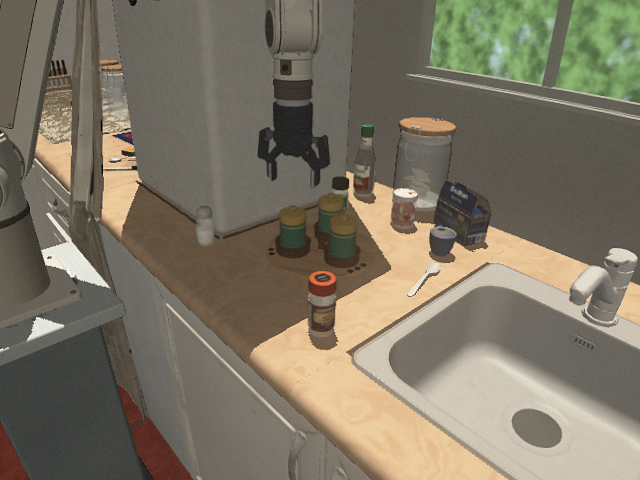

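All three tins stand upright in their cups, at (292,228), (330,215) and (342,240). Now I'll retake the heavy one from cup 2.

```bash
python3 -m pendant '[[[0,0,-0.2,0,1],[0,0,-0.4,0,1],[0,0,-0.55,0,1],[0,0,-0.65,0,1],[0,0,-0.65,0,1],[0,0,-0.65,0,-0.4],[0,0,-0.65,0,-1],[0,0,-0.65,0,-1],[0,0,-0.65,0,-1],[0,0,-0.65,0,-1]]]' 60
python3 -m pendant '[[[0,0,0,0,-1],[0,0,0.1,0,-1],[0,0,0.25,0,-1],[0,0,0.4,0,-1],[0,0,0.55,0,-1],[0,0,0.7,0,-1],[0,0,0.85,0,-1],[0,0,1,0,-1],[0,0,1,0,-1],[0,0,1,0,-1]]]' 60
python3 -m pendant '[[[0,0,0.1,0,-1],[0,0,0.25,0,-1],[0,0,0.35,0,-1],[0,0,0.4,0,-1],[0,0,0.4,0,-1],[0,0,0.4,0,-1],[0,0,0.4,0,-1],[0,0,0.4,0,-1],[0,0,0.4,0,-1],[0,0,0.4,0,-1]]]' 60
python3 - <<'E'
from h import *
for n in("top","scene"):
    p,d=eyes.camera(n); cv2.imwrite(f"pics/{n}5.png",p[:,:,::-1])
E
```

```text
time_s: 19.45
eef_pos: [0.5074, -0.2193, 0.0566]
tcp_rot: [3.067, 0.675, 0.005]
wrist_force: [-1.2, 2.5, 5.7]
grip_width: 0.055
gripper_force: 63.2
time_s: 20.28
eef_pos: [0.5067, -0.2198, 0.2047]
tcp_rot: [3.067, 0.674, 0.002]
wrist_force: [0.8, -0.4, -9.7]
grip_width: 0.055
gripper_force: 66.7
time_s: 21.12
eef_pos: [0.5059, -0.2193, 0.2635]
tcp_rot: [-3.067, -0.674, 0.002]
wrist_force: [0.5, -0.2, -8.6]
grip_width: 0.0551
gripper_force: 67.0
```

View pics/scene5.png

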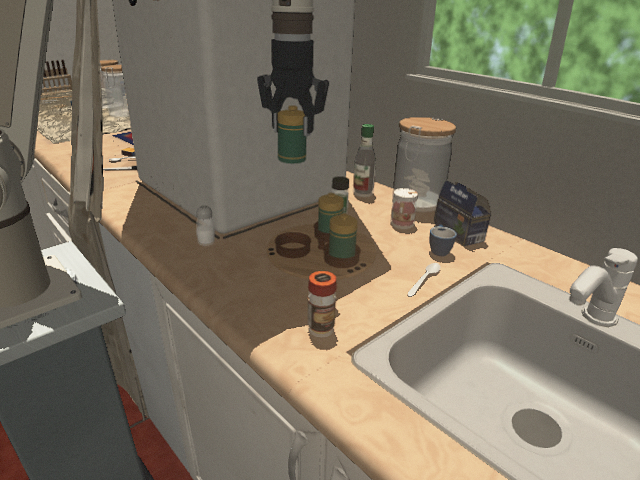

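The heavy tin hangs upright at (292,135), its underside about 21 cm up. The other two still stand in their cups at (330,215) and (342,240).

```bash
python3 -c "
from cell import arm
print(arm.close_job())"
```

```text
the job is handed in; nothing more can be done
None
```

I handed the job in at about 21 s with the heaviest tin (about 8.6 N, against roughly 2.3 N and 4 N for the others) held upright and still, its underside about 21 cm up, and the other two standing in the one-dot and three-dot cups; no verdict came back.

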